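# Swap two parts boxes on a jeweller's bench and scan one in

## Robot

A 6-joint arm with a two-finger parallel gripper is mounted at the origin on the work surface. World frame = base frame: x ahead of the robot, y to its left, z up, the work surface at z = 0. Lengths are in m, angles in degrees, forces in N, time in s.
With the tool pointing down it reaches from about 0.375 to 0.9 m from the base axis. Payload 3.1 kg.
Tool frame: the origin (TCP) lies at the very end of the fingers, on their centre line; the grasp point (between the pads) lies 19 mm behind it (bot.tcp_to_grasp is the distance from the TCP to the grasp point, in m); z points along the fingers, y is the line along which they close (so a half turn about z gives the same grasp; the last joint's range is limited). The gripper opens to 87 mm and grips with 3 to 60 N. Pads are 19 mm wide; open, the fingers measure 117 mm over their backs; the gripper's body (75 mm by 190 mm) begins 51 mm behind the grasp point.
Start: joints at [-82.019, 30.224, 82.088, -0, 67.689, -10.227], TCP at [0.195, -0.594, 0.223] pointing down, gripper open.
Joint ranges: [-176.69, 176.69], [-43.24, 126.21], [12.49, 139.97], [-82, 262], [0, 151.66], [-163.58, 163.58]. Speed limits (degrees/s): [159.86, 159.86, 180, 180, 180, 180].

## Interface

Orientations are given as a 3x3 rotation matrix whose columns are the frame's x, y, z axes.
In Python, from rig import telemetry, capture, camera_info, job, bot gives the robot as it stands. The module is installed in compiled form; this text tells all that it offers.
- The arm moves only by the tool carry_out, never from a script. Its argument "deltas" is a list that holds one entry, the list of rows, each a list of 7 numbers: the shift along the tool's x, y, z scaled (see below), then the turn, a rotation vector about the tool's x, y, z scaled (see below), then the closure, from -1 (fully open) to 1 (shut). In form: [[[dx, dy, dz, ax, ay, az, claw], ...]]. A call has exactly 10 rows; each row is the pose to reach, as a shift and turn from the pose commanded when the call began, along the tool's axes at that moment, turning the shorter way round; what a row does not reach only later rows make up. The controller multiplies each number of a shift by 15 cm and each number of a turn by 360 degrees. A row lasts 1/12 s, in which the tool goes at most 41.7 mm and 7.16 degrees, less where a joint would pass 70% of its speed; a pose out of reach is approached as far as the arm can. A call with a number of a shift or a turn outside -1 to 1 is refused whole. A call with a gripper value outside its range is refused whole. The fingers move at their own pace and stop on an object; the grip force is fixed at half the most. Time passes only in rows, so rows that repeat a pose let the fingers close, or fill a call up. It gives the time, the measured TCP pose, the force, the opening and the grip force at its end, in the units of the state.
- telemetry.read_state(): the state, without advancing time (a new reading comes with each control period).
- capture(name): name is "scene" or "top" or "wrist"; returns the picture (420x560x3 uint8, red, green, blue); there is no depth.
- camera_info(name): a dict with "mtx" (3x3 intrinsics, pixels), "cam_to_world" (4x4, takes a point from camera to world coordinates); the wrist camera has in their place "T_tool_cam" (4x4, takes a point from camera to tool coordinates, whose origin is the TCP and whose axes are the flange's). Camera axes: x right, y down, z forward; pixel columns grow to the right and rows downward; lengths in m; the calibration is good to about 2 mm. The wrist camera is an equidistant fisheye: a pixel r from the principal point sees the ray r / f radians off the axis. A picture is of the moment at which its call begins: read the wrist's pose just before it. camera_info takes no time and is no camera call.
- job.hand_in(): hands the job in; it is judged then, once.
The state is a dict: "time_s": time; "joint_positions": joint angles; "qvel": joint speeds; "tau": joint torques, N m; "position": TCP position; "tcp_rot": TCP orientation; "force": force on the tool from outside, world axes, zero at the start; "moment": the same for the moment, N m; "opening": opening from 0.0 (shut) to 1.0 (fully open); "grasp_force": force on a finger pad.
Only numpy, scipy, OpenCV 4.12 (cv2) and the standard library are available. Lean on these libraries where they do the work, as an engineer would, in place of code of your own. Each camera call takes 0.05 s, during which the arm holds its last target. There are 200 camera calls.

## Task

The red and the blue parts box stand on each other's mats: swap them, so that each stands upright and square in the middle of the mat of its own colour, and let go. Then pick up the scanner, point its window straight at the code label on the blue box from about 85 mm away and hold it still there for a second or two, and lay the scanner back in the middle of its black mat, right way up and lengthwise. Keep the boxes upright throughout and leave the mandrel, the jar, the tool pot and the dish where they stand.

Things in the scene. Friction and masses are not known exactly. Their poses are not given: they have to be found in the camera images.
- box_red: Red parts box, 110 mm long (x), 56 wide (y), 70 high, 250 g. Origin: centre of its underside; z up. Flat top from x = -55 to +5 mm; from there the face slopes down at 45 degrees to 20 mm high at x = +55 and carries a white code label. Upright sides at y = +-28 mm, best gripped across them near x = -20 mm. Starts on the blue mat.
- box_blue: Blue plastic parts box, the same shape and size as the red one, axes likewise. At the start it stands on the red mat.
- label_blue (a point): Centre of the white 40 x 50 mm striped code label on the sloping face of the blue box (30 mm ahead of the box's origin, 45 mm above its underside). x axis: straight out of the label (box's +x and up, 45 degrees); y axis: the box's y.
- mat_red: Fixed red mat on the bench, 134 mm long (x) by 80 mm wide (y), 3 mm thick. Origin: centre of its underside.
- mat_blue: Fixed blue mat, the same size, axes likewise.
- scanner_mat: Fixed black rubber mat, 160 mm long (x) by 84 mm wide (y), 3 mm thick, on which the scanner lies. Origin: centre of its underside.
- scanner: Hand scanner, 135 mm long, 220 g, lying on the black mat. Origin: on the underside of its handle; x forward, z up. Yellow straight-sided handle: 34 mm wide (y), x = -70 to +30 mm, 38 high. Black head, 44 wide, over its front from x = 0 to +65, up to 76 high, looking forward and 45 degrees down. Best gripped across the handle near x = -27 mm, 26 mm above its underside.
- lens (a point): Middle of the scanner's window, at (55, 0, 36) mm in the scanner's frame. x axis: the viewing direction, forward and 45 degrees down; y axis: the scanner's y.
- aim_point (a point): The scanner's reading point, 85 mm straight in front of the window, at (115, 0, -24) mm in the scanner's frame; axes as the lens. It is to be brought to the middle of the label.
- mandrel: Steel ring mandrel standing upright, 200 mm high, 25 to 17 mm thick, on a round wooden foot 76 mm across and 22 mm high. Loose bystander. Origin: centre of its underside.
- jar: Glass jar with a brass cap, 68 mm across, 110 mm high. Loose bystander. Origin: centre of its underside.
- tool_pot: White ceramic pot of tools, 72 mm across, 85 mm high, tool handles up to 155 mm. Loose bystander. Origin: centre of its underside.
- dish: Blue ceramic dish with jump rings, 90 mm across, 28 mm high. Loose bystander. Origin: centre of its underside.
Not all that is in view belongs to the job. There is more than one size of the scanner_mat; the job needs the middle-sized.

How it is judged (in metres and radians):
On the way, in this order (a step that is already met when the one before it is completed fails the run):
1. the red box stands on the red mat and the blue box on the blue mat, upright, square and released (horizontal distance between box_red and mat_red below 0.02 m and angle between the x axis of box_red and the x axis of mat_red, either way round below 0.2 rad and angle between each of box_red, box_blue's own z axis and vertical below 0.1 rad and height (world z) of each of box_red, box_blue below 0.01 m and linear speed of each of box_red, box_blue below 0.03 m/s and contact force between the fingers and box_red below 0.2 N and horizontal distance between box_blue and mat_blue below 0.02 m and angle between the x axis of box_blue and the x axis of mat_blue, either way round below 0.2 rad and contact force between the fingers and box_blue below 0.2 N), for 0.2 s.
2. with both boxes still so placed, the scanner's reading point is held on the blue box's label, square to it and still, for 0.8 s (within 16 mm across the label, 30 mm along its normal, 0.28 rad) (all of step 1 and x of aim_point in the frame of label_blue between -0.03 and 0.03 m and y of aim_point in the frame of label_blue between -0.016 and 0.016 m and z of aim_point in the frame of label_blue between -0.016 and 0.016 m and angle between the x axis of lens and the x axis of label_blue, either way round below 0.28 rad and linear speed of scanner below 0.03 m/s and angular speed of scanner below 0.2 rad/s), for 0.8 s.
At the end, for the whole second after the job is handed in: Each box upright on the mat of its own colour, within 20 mm of its centre and 0.2 rad of its length; the scanner right way up on the black mat, within 30 mm of its centre and 0.3 rad of its length; all released and at rest (all of step 1 and horizontal distance between scanner and scanner_mat below 0.03 m and angle between the x axis of scanner and the x axis of scanner_mat, either way round below 0.3 rad and angle between scanner's own z axis and vertical below 0.1 rad and height (world z) of scanner below 0.01 m and linear speed of scanner below 0.03 m/s and contact force between the fingers and scanner below 0.2 N); the robot touches nothing.
It fails at once if the mandrel is moved more than 30 mm or tipped (distance of mandrel from where it was at the start of the episode above 0.03 m or angle between mandrel's own z axis and vertical above 0.5 rad).
It fails at once if the jar is moved more than 30 mm or tipped (distance of jar from where it was at the start of the episode above 0.03 m or angle between jar's own z axis and vertical above 0.5 rad).
It fails at once if the tool pot is moved more than 30 mm or tipped (distance of tool_pot from where it was at the start of the episode above 0.03 m or angle between tool_pot's own z axis and vertical above 0.5 rad).
It fails at once if the dish is moved more than 30 mm or tipped (distance of dish from where it was at the start of the episode above 0.03 m or angle between dish's own z axis and vertical above 0.5 rad).
It fails at once if a box is tipped over 0.6 rad (angle between any of box_red, box_blue's own z axis and vertical above 0.6 rad).
It also fails if it takes over 72 s, if anything falls off the work surface, if the arm or the gripper's body presses on something with over 40 N, if the wrist force passes 120 N, or if a joint passes its speed limit or range.

## Working session

There is one attempt and no reset: what is moved stays moved. The work goes in short steps, Python scripts to look and compute and a tool call to move; the robot and the scene stay as the last step left them, time stands still between calls to the robot, and variables do not carry over. Pictures are saved under pics/ and viewed, at most 10 in all, crops included, and the job is handed in when it is done.

Besides the shell and the picture viewer there is one more tool, called after ">>>" as name(argument=value, ...), one argument or row to a line, values as JSON. carry_out: Moves the arm, as the interface text tells. Its arguments: {"type":"object","properties":{"deltas":{"type":"array","items":{"type":"array","items":{"type":"array","items":{"type":"number"}}}}},"required":["deltas"]}

```bash
mkdir -p pics; python3 - <<'E'
from rig import telemetry, capture, camera_info, bot
import cv2,numpy as np
np.set_printoptions(precision=4,suppress=True)
for n in("scene","top"):
    im=capture(n); cv2.imwrite(f"pics/{n}0.png",im[:,:,::-1])
    c=camera_info(n); print(n,c["mtx"],c["cam_to_world"])
print(camera_info("wrist")); s=telemetry.read_state(); print(s["time_s"],s["position"],s["tcp_rot"])
E
```

```text
scene [[532.8464   0.     283.4413]
 [  0.     532.8464 209.1186]
 [  0.       0.       1.    ]] [[-0.7732  0.5286 -0.3503  1.146 ]
 [ 0.6341  0.6339 -0.4429  0.7366]
 [-0.0121 -0.5646 -0.8253  1.3172]
 [ 0.      0.      0.      1.    ]]
top [[543.938    0.     283.7852]
 [  0.     543.938  213.1666]
 [  0.       0.       1.    ]] [[-0.0001 -0.9922  0.1247  0.4291]
 [-1.      0.0003  0.0012  0.0821]
 [-0.0013 -0.1247 -0.9922  1.4274]
 [ 0.      0.      0.      1.    ]]
{'mtx': array([[325.1923,   0.    , 277.4849],
       [  0.    , 325.1923, 215.3015],
       [  0.    ,   0.    ,   1.    ]]), 'T_tool_cam': array([[-0.0002, -0.9591, -0.2831,  0.078 ],
       [ 1.    , -0.0003,  0.0005, -0.0006],
       [-0.0006, -0.2831,  0.9591, -0.1612],
       [ 0.    ,  0.    ,  0.    ,  1.    ]])}
0.1 [ 0.1952 -0.593   0.2217] [[ 0.9499  0.3125 -0.0003]
 [ 0.3125 -0.9499  0.0019]
 [ 0.0003 -0.0019 -1.    ]]
```

View pics/top0.png

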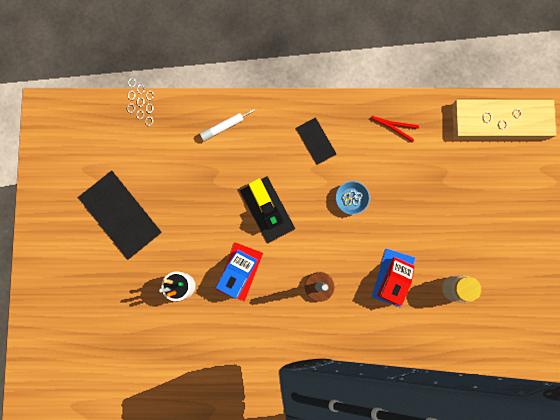

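View pics/scene0.png

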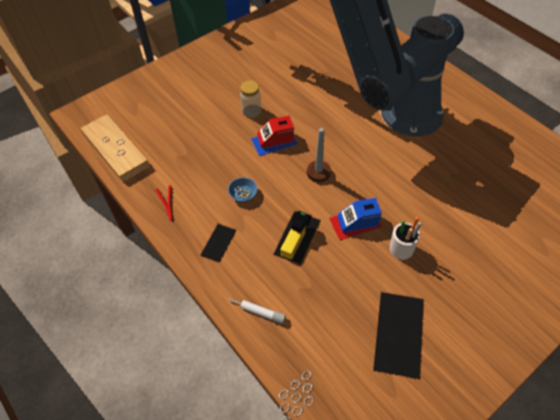

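Scanner_mat candidates: large (120,215), middle with the scanner on it (266,210) and small (315,141). I choose (266,210). Box on the red mat is blue at (240,272), box on the blue mat is red at (396,278). I'll check these in one close crop.

```bash
python3 - <<'E'
import cv2,numpy as np
a=cv2.imread("pics/top0.png"); b=cv2.imread("pics/scene0.png")
A=cv2.resize(a[170:310,215:425],None,fx=3.8,fy=3.8,interpolation=cv2.INTER_CUBIC)[:,:798]
cv2.imwrite("pics/crop.png",A)
hsv=cv2.cvtColor(a,cv2.COLOR_BGR2HSV)
for p in [(240,285),(245,252),(237,249),(396,290),(385,275),(402,268),(262,192),(262,228),(300,288)]: print(p,hsv[p[1],p[0]])
hsv=cv2.cvtColor(b,cv2.COLOR_BGR2HSV)
for p in [(368,212),(340,228),(285,128),(265,148),(292,245),(285,255),(350,214)]: print(p,hsv[p[1],p[0]])
E
```

```text
(240, 285) [107 219 241]
(245, 252) [  1 235 255]
(237, 249) [176 212 251]
(396, 290) [120  18  42]
(385, 275) [161 149  77]
(402, 268) [150  19  27]
(262, 192) [ 29 255 254]
(262, 228) [50 31 25]
(300, 288) [ 15 183  95]
(368, 212) [110 211 178]
(340, 228) [174 198 170]
(285, 128) [  1 222 171]
(265, 148) [127 134  59]
(292, 245) [ 25 198 238]
(285, 255) [ 22 210 101]
(350, 214) [16 39 97]
```

View pics/crop.png

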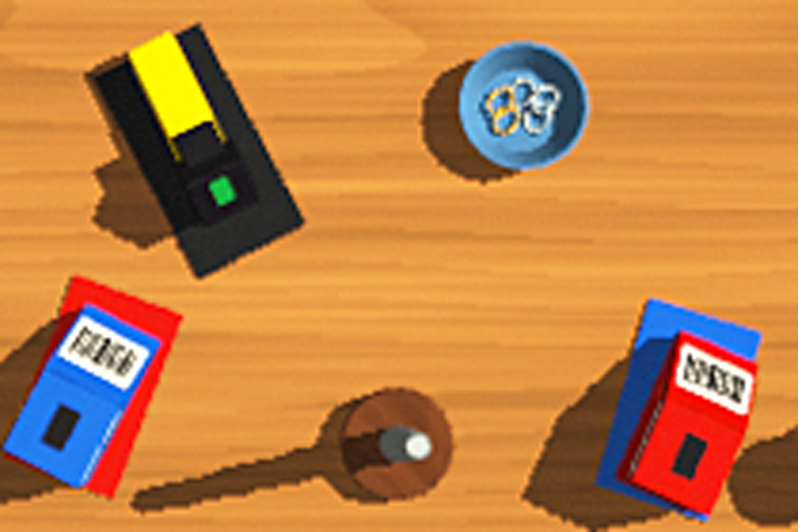

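The crop confirms the choice: the scanner lies on the middle black mat, handle end at about (257,182) and head and green button at about (273,220), so its x axis points back towards the robot. Both boxes have their labels facing away from the robot.

```bash
cat > fit.py <<'E'
import cv2,numpy as np
from scipy.optimize import minimize
from rig import camera_info
np.set_printoptions(precision=4,suppress=True)
CI={n:camera_info(n) for n in("scene","top")}
def proj(n,P):
    T=np.linalg.inv(CI[n]["cam_to_world"]); q=(np.c_[P,np.ones(len(P))]@T.T)[:,:3]@CI[n]["mtx"].T
    return q[:,:2]/q[:,2:]
def place(V,x,y,yaw,z):
    c,s=np.cos(yaw),np.sin(yaw); return np.asarray(V)@np.array([[c,s,0],[-s,c,0],[0,0,1]])+[x,y,z]
def ray(n,uv,z):
    c=CI[n]; d=c["cam_to_world"][:3,:3]@np.linalg.solve(c["mtx"],[*uv,1]); o=c["cam_to_world"][:3,3]
    return (o+d*(z-o[2])/d[2])[:2]
S=4
def sil(n,P,shape=(420,560)):
    m=np.zeros((shape[0]*S,shape[1]*S),np.uint8); h=cv2.convexHull(((proj(n,P)+.5)*S-.5).astype(np.float32))
    cv2.fillConvexPoly(m,np.round(h*16).astype(np.int32),255,shift=4); return cv2.resize(m,shape[::-1],interpolation=cv2.INTER_AREA)/255.
BOX=np.array([(x,y,z) for y in(-.028,.028) for x,z in((-.055,0),(-.055,.07),(.005,.07),(.055,.02),(.055,0))])
MAT=np.array([(x,y,z) for x in(-.067,.067) for y in(-.04,.04) for z in(0,.003)])
SM=np.array([(x,y,z) for x in(-.08,.08) for y in(-.042,.042) for z in(0,.003)])
HAN=np.array([(x,y,z) for x in(-.07,.03) for y in(-.017,.017) for z in(0,.038)])
def cmask(im,color,c,r):
    h,s,v=cv2.split(cv2.cvtColor(im,cv2.COLOR_BGR2HSV).astype(int).astype(np.int16).astype(np.uint8)) if 0 else [k.astype(int) for k in cv2.split(cv2.cvtColor(im,cv2.COLOR_BGR2HSV))]
    m={"red":((h<6)|(h>165))&(s>120)&(v>40),"blue":(h>95)&(h<135)&(s>110)&(v>25),"yellow":(h>19)&(h<35)&(s>170)&(v>60),"black":(v<60)&(s<150)}[color]
    w=np.zeros(m.shape,bool); w[max(0,c[1]-r):c[1]+r,max(0,c[0]-r):c[0]+r]=1; return (m&w)
def big(m):
    k,l,st,_=cv2.connectedComponentsWithStats(m.astype(np.uint8)); return l==1+np.argmax(st[1:,4])
def hull(m):
    h=cv2.convexHull(np.argwhere(big(m))[:,::-1].astype(np.int32)); o=np.zeros(m.shape,np.uint8); cv2.fillConvexPoly(o,h,1); return o>0
def fitbox(ims,color,cs,x0,r=45,V=BOX,zfree=True):
    M={n:hull(cmask(ims[n],color,cs[n],r)).astype(float) for n in cs}
    f=lambda p:sum(np.abs(sil(n,place(V,p[0],p[1],p[2],p[3] if zfree else .003))-M[n]).sum() for n in cs)
    sx=np.vstack([x0]+[np.array(x0)+d for d in np.diag([.012,.012,.15,.01])])
    o=minimize(f,x0,method="Nelder-Mead",options=dict(initial_simplex=sx,xatol=1e-4,fatol=.05,maxiter=300)); return o.x,o.fun,{n:M[n].sum() for n in M}
E
python3 - <<'E'
from fit import *
ims={n:cv2.imread(f"pics/{n}0.png") for n in("scene","top")}
f=lambda p:np.array(p)/3.8+[215,170]-.4
for n,c,t,s,g in(("box_blue","blue",(240,272),(358,216),(0,)),("box_red","red",(396,278),(277,133),(0,))):
    x0=[*ray("top",t,.04),-.5 if 'blue' in n else -.3,.003]
    o=fitbox(ims,c,dict(top=t,scene=s),x0,r=32); print(n,o)
    for k in("top","scene"):
        o1=fitbox(ims,c,{k:dict(top=t,scene=s)[k]},o[0],r=32,zfree=False); print("  ",k,o1[0][:3],o1[1:])
def rect(n,pts,V):
    P=[ray("top",f(p),.003) for p in pts]; print(n,np.array(P)); return P
rect("mat_red",[(75,276),(182,318),(112,498)],MAT)
rect("mat_blue",[(650,298),(761,330),(598,487)],MAT)
P=rect("smat",[(198,23),(87,75),(198,280),(305,222)],SM)
print(np.mean(P,0))
for n,p,z in(("scanner handle",[(168,30),(130,52)],.041),("mandrel",[(417,446)],.2),("foot",[(396,445)],.022),("dish",[(524,105)],.028)):
    print(n,[ray("top",f(q),z) for q in p])
print("jar",ray("top",(468,289),.11),"pot",ray("top",(180,286),.085))
E
```

```text
box_blue (array([ 0.4499,  0.2039, -0.4899,  0.003 ]), np.float64(105.26666666666668), {'top': np.float64(1089.0), 'scene': np.float64(1085.0)})
   top [ 0.4502  0.204  -0.4855] (np.float64(37.537254901960786), {'top': np.float64(1089.0)})
   scene [ 0.4489  0.2041 -0.4723] (np.float64(62.647058823529406), {'scene': np.float64(1085.0)})
box_red (array([ 0.432 , -0.2031, -0.4247,  0.0042]), np.float64(76.1843137254902), {'top': np.float64(1154.0), 'scene': np.float64(904.0)})
   top [ 0.4321 -0.2033 -0.4278] (np.float64(35.843137254901954), {'top': np.float64(1154.0)})
   scene [ 0.4311 -0.2039 -0.4272] (np.float64(39.090196078431376), {'scene': np.float64(904.0)})
mat_red [[0.5314 0.2135]
 [0.5025 0.1395]
 [0.3801 0.1866]]
mat_blue [[ 0.5162 -0.1828]
 [ 0.4942 -0.2586]
 [ 0.3875 -0.1444]]
smat [[0.7089 0.1293]
 [0.672  0.2067]
 [0.5286 0.1286]
 [0.5688 0.0547]]
[0.6196 0.1298]
scanner handle [array([0.6966, 0.1485]), array([0.6814, 0.1743])]
mandrel [array([ 0.4171, -0.007 ])]
foot [array([ 0.416 , -0.0058])]
dish [array([ 0.6468, -0.095 ])]
jar [ 0.4113 -0.358 ] pot [0.4184 0.3377]
```

```bash
cat > plan.py <<'E'
import json,os,sys,numpy as np
from scipy.spatial.transform import Rotation as R
def rot(th,):  # tool pointing down, tool x at heading th (deg)
    c,s=np.cos(np.radians(th)),np.sin(np.radians(th)); return np.array([[c,s,0],[s,-c,0],[0,0,-1.]])
def plan(calls,start=None):
    """calls: list of calls, each a list of (x,y,z,th,claw,nrows); interpolated; prints rows to type in"""
    p,th=start if start else json.load(open("cmd.json")); p=np.array(p)
    for c in calls:
        assert sum(w[5] for w in c)==10
        p0,th0=p.copy(),th; M=rot(th0); a,at=p0.copy(),th0; rows=[]
        for x,y,z,t,claw,n in c:
            b=np.array([x,y,z]); st=np.linalg.norm(b-a)/n*1000; sr=abs(t-at)/n
            if st>41 or sr>7: print("FAST",st,sr)
            for k in range(1,n+1):
                q=a+(b-a)*k/n; d=M.T@(q-p0)/.15; w=-(at+(t-at)*k/n-th0)/360
                rows.append([*np.round(d,3),0,0,round(w,4),claw])
            a,at=b,t
        d=np.array(rows)[:,:6]; 
        if abs(d).max()>1: print("OVER",abs(d).max())
        p=p0+M@(np.array(rows[-1][:3])*.15); th=th0-rows[-1][5]*360
        print(json.dumps([[[float(v) for v in r] for r in rows]]).replace(" ","").replace("0.0,","0,").replace(",-0,",",0,"))
    json.dump([p.tolist(),th],open("cmd.json","w")); print(p.round(4),round(th,2))
E
python3 - <<'E'
from fit import *
from plan import plan
from rig import telemetry
# pot check
a=cv2.imread("pics/top0.png")[255:320,140:205]; m=(a.min(2)>140); v,u=np.nonzero(m); print("pot px",u.min()+140,u.max()+140,v.min()+255,v.max()+255, ray("top",((u.min()+u.max())/2+140,(v.min()+v.max())/2+255),.085), ray("top",(162,290),.155))
th=-24.3; g=np.array([.432,-.2033])-.01*np.array([np.cos(np.radians(th)),np.sin(np.radians(th))]); print(g)
x,y=g
plan([[(.265,-.475,.223,6,-1,7),(.28,-.45,.2,2,-1,3)],
      [(.36,-.32,.16,-24.3,-1,8),(.37,-.30,.15,-24.3,-1,2)],
      [(x,y,.11,-24.3,-1,8),(x,y,.11,-24.3,-1,2)]],start=([.195,-.594,.223],18.21))
E
```

```text
pot px 159 195 271 300 [0.4196 0.3451] [0.4097 0.3659]
[ 0.4229 -0.1992]
[[[0.099,-0.087,0,0,0,0.0048,-1.0],[0.197,-0.174,0,0,0,0.0097,-1.0],[0.296,-0.26,0,0,0,0.0145,-1.0],[0.395,-0.347,0,0,0,0.0194,-1.0],[0.494,-0.434,0,0,0,0.0242,-1.0],[0.592,-0.521,0,0,0,0.0291,-1.0],[0.691,-0.608,0,0,0,0.0339,-1.0],[0.74,-0.65,0.051,0,0,0.0376,-1.0],[0.789,-0.692,0.102,0,0,0.0413,-1.0],[0.838,-0.735,0.153,0,0,0.045,-1.0]]]
[[[0.07,-0.106,0.033,0,0,0.0091,-1.0],[0.141,-0.212,0.067,0,0,0.0183,-1.0],[0.211,-0.318,0.1,0,0,0.0274,-1.0],[0.282,-0.424,0.134,0,0,0.0365,-1.0],[0.352,-0.53,0.167,0,0,0.0457,-1.0],[0.423,-0.636,0.2,0,0,0.0548,-1.0],[0.493,-0.741,0.234,0,0,0.0639,-1.0],[0.564,-0.847,0.267,0,0,0.0731,-1.0],[0.599,-0.913,0.3,0,0,0.0731,-1.0],[0.635,-0.978,0.334,0,0,0.0731,-1.0]]]
[[[0.006,-0.095,0.033,0,0,0,-1.0],[0.011,-0.189,0.067,0,0,0,-1.0],[0.017,-0.284,0.1,0,0,0,-1.0],[0.022,-0.379,0.133,0,0,0,-1.0],[0.028,-0.474,0.166,0,0,0,-1.0],[0.033,-0.568,0.2,0,0,0,-1.0],[0.039,-0.663,0.233,0,0,0,-1.0],[0.045,-0.758,0.266,0,0,0,-1.0],[0.045,-0.758,0.266,0,0,0,-1.0],[0.045,-0.758,0.266,0,0,0,-1.0]]]
[ 0.4229 -0.1992  0.11  ] -24.31
```

>>> carry_out(
  deltas=[
    [[0.2,-0.18,0,0,0,0.01,-1],[0.4,-0.35,0,0,0,0.02,-1],[0.6,-0.53,0,0,0,0.03,-1],[0.838,-0.735,0.153,0,0,0.045,-1],[0.838,-0.735,0.153,0,0,0.045,-1],[0.838,-0.735,0.153,0,0,0.045,-1],[0.838,-0.735,0.153,0,0,0.045,-1],[0.838,-0.735,0.153,0,0,0.045,-1],[0.838,-0.735,0.153,0,0,0.045,-1],[0.838,-0.735,0.153,0,0,0.045,-1]],
  ],
)

```text
time_s: 0.93
position: [0.2797, -0.4515, 0.2]
tcp_rot: [[0.999, 0.034, 0.0], [0.034, -0.999, -0.002], [0.0, 0.002, -1.0]]
force: [0.7, -0.6, 0.1]
opening: 1.004
grasp_force: 0.0
```

>>> carry_out(
  deltas=[
    [[0.1,-0.16,0.05,0,0,0.015,-1],[0.2,-0.32,0.1,0,0,0.03,-1],[0.3,-0.48,0.15,0,0,0.045,-1],[0.4,-0.64,0.2,0,0,0.06,-1],[0.5,-0.8,0.26,0,0,0.0731,-1],[0.635,-0.978,0.334,0,0,0.0731,-1],[0.635,-0.978,0.334,0,0,0.0731,-1],[0.635,-0.978,0.334,0,0,0.0731,-1],[0.635,-0.978,0.334,0,0,0.0731,-1],[0.635,-0.978,0.334,0,0,0.0731,-1]],
  ],
)

```text
time_s: 1.77
position: [0.3704, -0.3017, 0.15]
tcp_rot: [[0.911, -0.413, 0.001], [-0.413, -0.911, -0.002], [0.002, 0.001, -1.0]]
force: [-0.4, 0.4, 0.3]
opening: 1.003
grasp_force: 0.0
```

>>> carry_out(
  deltas=[
    [[0.01,-0.2,0.06,0,0,0,-1],[0.02,-0.4,0.13,0,0,0,-1],[0.03,-0.6,0.2,0,0,0,-1],[0.045,-0.758,0.266,0,0,0,-1],[0.045,-0.758,0.266,0,0,0,-1],[0.045,-0.758,0.266,0,0,0,-1],[0.045,-0.758,0.266,0,0,0,-1],[0.045,-0.758,0.266,0,0,0,-1],[0.045,-0.758,0.266,0,0,0,-1],[0.045,-0.758,0.266,0,0,0,-1]],
  ],
)

```text
time_s: 2.6
position: [0.4232, -0.2002, 0.11]
tcp_rot: [[0.911, -0.413, 0.001], [-0.413, -0.911, -0.001], [0.001, 0.0, -1.0]]
force: [-0.8, -0.0, -0.7]
opening: 0.996
grasp_force: 0.0
```

>>> carry_out(
  deltas=[
    [[0,0,0.15,0,0,0,-1],[0,0,0.3,0,0,0,-1],[0,0,0.45,0,0,0,-1],[0,0,0.54,0,0,0,-1],[0,0,0.54,0,0,0,-1],[0,0,0.54,0,0,0,1],[0,0,0.54,0,0,0,1],[0,0,0.54,0,0,0,1],[0,0,0.54,0,0,0,1],[0,0,0.54,0,0,0,1]],
  ],
)

```text
time_s: 3.43
position: [0.4238, -0.1992, 0.0295]
tcp_rot: [[0.911, -0.412, 0.002], [-0.412, -0.911, -0.001], [0.002, 0.0, -1.0]]
force: [-0.1, -1.0, -0.1]
opening: 0.706
grasp_force: 0.0
```

```bash
cat >> plan.py <<'E'
def short(calls,start=None):
    "prints only each waypoint's row values"
    p,th=start if start else json.load(open("cmd.json")); p=np.array(p)
    for c in calls:
        M=rot(th); p0,th0=p,th
        for x,y,z,t in c:
            d=np.round(M.T@(np.array([x,y,z])-p0)/.15,3); w=round(-(t-th0)/360,4); print(d,w,"OVER" if abs(d).max()>1 else "")
        p=p0+M@(d*.15); th=th0-w*360; print("-- end",p.round(4),round(th,2))
    json.dump([p.tolist(),th],open("cmd.json","w"))
def grip(x,y,yaw,off=-.01):
    a=np.radians(yaw); return x+off*np.cos(a),y+off*np.sin(a)
E
python3 - <<'E'
from plan import *
x,y=grip(.54,-.01,-24.3)
short([[(.4229,-.1992,.11,-24.3),(.455,-.14,.11,-24.3)],[(x,y,.1,-24.3)],[(x,y,.027,-24.3)],[(x,y,.11,-24.3)]],start=([.4229,-.1992,.029],-24.31))
E
```

```text
[ 0.    0.   -0.54] -0.0 
[ 0.033 -0.448 -0.54 ] -0.0 
-- end [ 0.4551 -0.14    0.11  ] -24.31
[ 0.093 -1.023  0.067] -0.0 OVER
-- end [ 0.531  -0.0059  0.1   ] -24.31
[-0.     0.     0.486] -0.0 
-- end [ 0.531  -0.0059  0.0271] -24.31
[-0.     0.    -0.553] -0.0 
-- end [ 0.531  -0.0059  0.11  ] -24.31
```

>>> carry_out(
  deltas=[
    [[0,0,0,0,0,0,1],[0,0,0,0,0,0,1],[0,0,0,0,0,0,1],[0,0,-0.1,0,0,0,1],[0,0,-0.25,0,0,0,1],[0,0,-0.4,0,0,0,1],[0,0,-0.54,0,0,0,1],[0.01,-0.12,-0.54,0,0,0,1],[0.02,-0.28,-0.54,0,0,0,1],[0.033,-0.448,-0.54,0,0,0,1]],
  ],
)

```text
time_s: 4.27
position: [0.4553, -0.1394, 0.1099]
tcp_rot: [[0.911, -0.413, -0.0], [-0.413, -0.911, -0.0], [0.0, 0.0, -1.0]]
force: [0.2, 0.5, -2.6]
opening: 0.646
grasp_force: 30.0
```

>>> carry_out(
  deltas=[
    [[0.02,-0.17,0,0,0,0,1],[0.04,-0.36,0,0,0,0,1],[0.06,-0.55,0,0,0,0,1],[0.07,-0.74,0.02,0,0,0,1],[0.09,-0.88,0.04,0,0,0,1],[0.09,-0.97,0.06,0,0,0,1],[0.09,-1,0.07,0,0,0,1],[0.09,-1,0.2,0,0,0,1],[0.09,-1,0.36,0,0,0,1],[0.09,-1,0.45,0,0,0,1]],
  ],
)

```text
time_s: 5.1
position: [0.5279, -0.0086, 0.0403]
tcp_rot: [[0.911, -0.411, -0.003], [-0.411, -0.911, 0.0], [-0.003, 0.001, -1.0]]
force: [-0.5, 0.2, -3.7]
opening: 0.639
grasp_force: 30.0
```

>>> carry_out(
  deltas=[
    [[0,0,0.07,0,0,0,1],[0,0,0.103,0,0,0,1],[0,0,0.103,0,0,0,1],[0,0,0.103,0,0,0,-1],[0,0,0.103,0,0,0,-1],[0,0,0.103,0,0,0,-1],[0,0,0.103,0,0,0,-1],[0,0,-0.1,0,0,0,-1],[0,0,-0.3,0,0,0,-1],[0,0,-0.5,0,0,0,-1]],
  ],
)

```text
time_s: 5.93
position: [0.529, -0.0085, 0.1178]
tcp_rot: [[0.911, -0.412, -0.001], [-0.412, -0.911, 0.0], [-0.001, 0.0, -1.0]]
force: [-1.0, -0.0, 0.4]
opening: 0.987
grasp_force: 0.0
```

```bash
python3 - <<'E'
from plan import *
x,y=grip(.4502,.204,-27.8); print(x,y)
short([[(.545,.07,.13,-26),(.53,.12,.13,-27.8)],[(x,y,.125,-27.8),(x,y,.029,-27.8)]],start=([.5292,-.0089,.1175],-24.31))
E
```

```text
0.44135419024784917 0.2086638664033989
[-0.121 -0.523 -0.083] 0.0047 
[-0.349 -0.785 -0.083] 0.0097 
-- end [0.53   0.12   0.1299] -27.8
[-0.798 -0.248  0.033] -0.0 
[-0.798 -0.248  0.673] -0.0 
-- end [0.4414 0.2087 0.029 ] -27.8
```

>>> carry_out(
  deltas=[
    [[-0.03,-0.17,-0.03,0,0,0.002,-1],[-0.07,-0.35,-0.06,0,0,0.004,-1],[-0.121,-0.523,-0.083,0,0,0.005,-1],[-0.23,-0.65,-0.083,0,0,0.008,-1],[-0.349,-0.785,-0.083,0,0,0.0097,-1],[-0.349,-0.785,-0.083,0,0,0.0097,-1],[-0.349,-0.785,-0.083,0,0,0.0097,-1],[-0.349,-0.785,-0.083,0,0,0.0097,-1],[-0.349,-0.785,-0.083,0,0,0.0097,-1],[-0.349,-0.785,-0.083,0,0,0.0097,-1]],
  ],
)

```text
time_s: 6.77
position: [0.5308, 0.1193, 0.1296]
tcp_rot: [[0.884, -0.468, 0.0], [-0.468, -0.884, -0.0], [0.001, -0.0, -1.0]]
force: [-0.5, -1.0, 0.1]
opening: 0.999
grasp_force: 0.0
```

>>> carry_out(
  deltas=[
    [[-0.2,-0.06,0.01,0,0,0,-1],[-0.4,-0.12,0.02,0,0,0,-1],[-0.6,-0.19,0.03,0,0,0,-1],[-0.798,-0.248,0.033,0,0,0,-1],[-0.798,-0.248,0.033,0,0,0,-1],[-0.798,-0.248,0.2,0,0,0,-1],[-0.798,-0.248,0.4,0,0,0,-1],[-0.798,-0.248,0.6,0,0,0,-1],[-0.798,-0.248,0.673,0,0,0,-1],[-0.798,-0.248,0.673,0,0,0,1]],
  ],
)

```text
time_s: 7.6
position: [0.4409, 0.2077, 0.0261]
tcp_rot: [[0.884, -0.468, -0.005], [-0.468, -0.884, -0.001], [-0.004, 0.003, -1.0]]
force: [-0.0, -0.1, 0.3]
opening: 0.971
grasp_force: 0.0
```

```bash
python3 - <<'E'
from plan import *
x,y=grip(.4409,-.2015,-16.4); print(x,y)
short([[(.4414,.2087,.135,-27.8)],[(.52,.12,.14,-27.8),(.545,.08,.14,-25)],[(.555,-.055,.14,-20)],[(.48,-.155,.13,-16.4),(x,y,.12,-16.4)],[(x,y,.03,-16.4)]])
E
```

```text
0.4313068602545994 -0.19867658543157124
[-0.     0.    -0.707] -0.0 
-- end [0.4414 0.2087 0.135 ] -27.8
[ 0.739  0.279 -0.033] -0.0 
[ 1.011  0.437 -0.033] -0.0078 OVER
-- end [0.545 0.08  0.14 ] -24.99
[ 0.441  0.787 -0.   ] -0.0139 
-- end [ 0.5551 -0.055   0.14  ] -19.99
[-0.242  0.798  0.067] -0.01 
[-0.448  1.182  0.133] -0.01 OVER
-- end [ 0.4313 -0.1986  0.12  ] -16.39
[0.  0.  0.6] 0.0 
-- end [ 0.4313 -0.1986  0.03  ] -16.39
```

```bash
python3 - <<'E'
from plan import *
x,y=grip(.4409,-.2015,-16.4)
short([[(.4414,.2087,.135,-27.8)],[(.52,.12,.14,-27.8),(.54,.08,.14,-25)],[(.555,-.055,.14,-20)],[(.48,-.14,.13,-16.4)],[(x,y,.12,-16.4),(x,y,.05,-16.4)],[(x,y,.03,-16.4),(x,y,.12,-16.4)]],start=([.4414,.2087,.029],-27.8))
E
```

```text
[ 0.     0.    -0.707] -0.0 
-- end [0.4414 0.2087 0.135 ] -27.8
[ 0.739  0.279 -0.033] -0.0 
[ 0.982  0.452 -0.033] -0.0078 
-- end [0.5401 0.08   0.14  ] -24.99
[0.47  0.774 0.   ] -0.0139 
-- end [ 0.5549 -0.055   0.14  ] -19.99
[-0.276  0.703  0.067] -0.01 
-- end [ 0.48   -0.1399  0.13  ] -16.39
[-0.201  0.467  0.066] 0.0 
[-0.201  0.467  0.533] 0.0 
-- end [ 0.4313 -0.1986  0.05  ] -16.39
[0.    0.    0.133] 0.0 
[ 0.     0.    -0.467] 0.0 
-- end [ 0.4313 -0.1986  0.12  ] -16.39
```

>>> carry_out(
  deltas=[
    [[0,0,0,0,0,0,1],[0,0,0,0,0,0,1],[0,0,0,0,0,0,1],[0,0,0,0,0,0,1],[0,0,0,0,0,0,1],[0,0,0,0,0,0,1],[0,0,0,0,0,0,1],[0,0,0,0,0,0,1],[0,0,-0.1,0,0,0,1],[0,0,-0.3,0,0,0,1]],
  ],
)

```text
time_s: 8.43
position: [0.439, 0.2084, 0.0716]
tcp_rot: [[0.884, -0.467, -0.008], [-0.467, -0.884, -0.002], [-0.006, 0.005, -1.0]]
force: [0.7, -0.3, -3.9]
opening: 0.637
grasp_force: 30.0
```

>>> carry_out(
  deltas=[
    [[0,0,-0.2,0,0,0,1],[0,0,-0.41,0,0,0,1],[0.15,0.05,-0.44,0,0,0,1],[0.35,0.12,-0.44,0,0,0,1],[0.55,0.2,-0.44,0,0,0,1],[0.739,0.279,-0.44,0,0,0,1],[0.87,0.36,-0.44,0,0,-0.004,1],[0.982,0.452,-0.44,0,0,-0.0078,1],[0.982,0.452,-0.44,0,0,-0.0078,1],[0.982,0.452,-0.44,0,0,-0.0078,1]],
  ],
)

```text
time_s: 9.27
position: [0.54, 0.0796, 0.139]
tcp_rot: [[0.905, -0.425, -0.002], [-0.425, -0.905, 0.0], [-0.002, 0.0, -1.0]]
force: [-1.1, 0.2, -3.5]
opening: 0.642
grasp_force: 30.0
```

>>> carry_out(
  deltas=[
    [[0.05,0.1,0,0,0,-0.001,1],[0.12,0.22,0,0,0,-0.003,1],[0.19,0.34,0,0,0,-0.006,1],[0.27,0.46,0,0,0,-0.008,1],[0.34,0.57,0,0,0,-0.01,1],[0.41,0.68,0,0,0,-0.012,1],[0.47,0.774,0,0,0,-0.0139,1],[0.47,0.774,0,0,0,-0.0139,1],[0.47,0.774,0,0,0,-0.0139,1],[0.47,0.774,0,0,0,-0.0139,1]],
  ],
)

```text
time_s: 10.1
position: [0.554, -0.053, 0.1392]
tcp_rot: [[0.94, -0.341, -0.002], [-0.341, -0.94, 0.001], [-0.002, -0.001, -1.0]]
force: [-0.1, 0.6, -3.0]
opening: 0.642
grasp_force: 30.0
```

>>> carry_out(
  deltas=[
    [[-0.04,0.1,0.01,0,0,-0.001,1],[-0.08,0.2,0.02,0,0,-0.003,1],[-0.12,0.31,0.03,0,0,-0.005,1],[-0.17,0.43,0.04,0,0,-0.007,1],[-0.22,0.56,0.05,0,0,-0.009,1],[-0.276,0.703,0.067,0,0,-0.01,1],[-0.276,0.703,0.067,0,0,-0.01,1],[-0.276,0.703,0.067,0,0,-0.01,1],[-0.276,0.703,0.067,0,0,-0.01,1],[-0.276,0.703,0.067,0,0,-0.01,1]],
  ],
)

```text
time_s: 10.93
position: [0.481, -0.1385, 0.1297]
tcp_rot: [[0.96, -0.281, 0.001], [-0.281, -0.96, 0.0], [0.001, -0.0, -1.0]]
force: [-0.1, 0.9, -3.3]
opening: 0.642
grasp_force: 30.0
```

>>> carry_out(
  deltas=[
    [[-0.05,0.1,0.02,0,0,0,1],[-0.1,0.23,0.04,0,0,0,1],[-0.15,0.36,0.066,0,0,0,1],[-0.201,0.467,0.066,0,0,0,1],[-0.201,0.467,0.066,0,0,0,1],[-0.201,0.467,0.18,0,0,0,1],[-0.201,0.467,0.3,0,0,0,1],[-0.201,0.467,0.42,0,0,0,1],[-0.201,0.467,0.53,0,0,0,1],[-0.201,0.467,0.53,0,0,0,1]],
  ],
)

```text
time_s: 11.77
position: [0.4313, -0.1965, 0.0479]
tcp_rot: [[0.96, -0.281, -0.003], [-0.281, -0.96, 0.003], [-0.004, -0.002, -1.0]]
force: [-0.3, -0.2, -3.0]
opening: 0.639
grasp_force: 30.0
```

>>> carry_out(
  deltas=[
    [[0,0,0.07,0,0,0,1],[0,0,0.12,0,0,0,1],[0,0,0.137,0,0,0,1],[0,0,0.137,0,0,0,1],[0,0,0.137,0,0,0,-1],[0,0,0.137,0,0,0,-1],[0,0,0.137,0,0,0,-1],[0,0,0.137,0,0,0,-1],[0,0,-0.15,0,0,0,-1],[0,0,-0.4,0,0,0,-1]],
  ],
)

```text
time_s: 12.6
position: [0.4297, -0.1969, 0.1079]
tcp_rot: [[0.959, -0.283, -0.008], [-0.283, -0.959, 0.006], [-0.009, -0.004, -1.0]]
force: [1.0, -1.1, -0.5]
opening: 0.971
grasp_force: 0.0
```

```bash
python3 - <<'E'
from plan import *
x,y=.5292,-.0089
gx,gy=grip(.4558,.2,-21.1); print(gx,gy)
short([[(.49,-.085,.12,-22),(.495,-.076,.115,-24.3)],[(x,y,.11,-24.3),(x,y,.027,-24.3)],[(x,y,.11,-24.3)],[(.54,.07,.13,-24.3),(.53,.12,.13,-23)],[(gx,gy,.11,-21.1),(gx,gy,.05,-21.1)],[(gx,gy,.03,-21.1),(gx,gy,.13,-21.1)]],start=([.4313,-.1986,.1105],-16.4))
E
```

```text
0.4464704646517451 0.2035999680812005
[ 0.162 -0.837 -0.063] 0.0156 
[ 0.177 -0.904 -0.03 ] 0.0219 
-- end [ 0.4951 -0.076   0.115 ] -24.28
[ 0.023 -0.501  0.033] 0.0 
[ 0.023 -0.501  0.587] 0.0 
-- end [ 0.5291 -0.0089  0.027 ] -24.28
[ 0.    -0.    -0.554] 0.0 
-- end [ 0.5291 -0.0089  0.1101] -24.28
[-0.15  -0.51  -0.133] 0.0 
[-0.348 -0.786 -0.133] -0.0036 
-- end [0.53 0.12 0.13] -22.99
[-0.73  -0.296  0.133] -0.0052 
[-0.73  -0.296  0.533] -0.0052 
-- end [0.4465 0.2036 0.0501] -21.12
[-0.     0.     0.134] -0.0 
[-0.     0.    -0.533] -0.0 
-- end [0.4465 0.2036 0.13  ] -21.12
```

>>> carry_out(
  deltas=[
    [[0.03,-0.2,-0.06,0,0,0.004,-1],[0.07,-0.4,-0.06,0,0,0.008,-1],[0.12,-0.62,-0.06,0,0,0.012,-1],[0.162,-0.837,-0.06,0,0,0.016,-1],[0.177,-0.904,-0.03,0,0,0.0219,-1],[0.177,-0.904,-0.03,0,0,0.0219,-1],[0.177,-0.904,-0.03,0,0,0.0219,-1],[0.177,-0.904,-0.03,0,0,0.0219,-1],[0.177,-0.904,-0.03,0,0,0.0219,-1],[0.177,-0.904,-0.03,0,0,0.0219,-1]],
  ],
)

```text
time_s: 13.43
position: [0.495, -0.0767, 0.1147]
tcp_rot: [[0.911, -0.412, -0.0], [-0.412, -0.911, -0.0], [-0.0, 0.0, -1.0]]
force: [-0.2, -0.4, -0.2]
opening: 0.999
grasp_force: 0.0
```

>>> carry_out(
  deltas=[
    [[0.01,-0.2,0.01,0,0,0,-1],[0.02,-0.4,0.02,0,0,0,-1],[0.023,-0.501,0.033,0,0,0,-1],[0.023,-0.501,0.033,0,0,0,-1],[0.023,-0.501,0.2,0,0,0,-1],[0.023,-0.501,0.4,0,0,0,-1],[0.023,-0.501,0.587,0,0,0,-1],[0.023,-0.501,0.587,0,0,0,1],[0.023,-0.501,0.587,0,0,0,1],[0.023,-0.501,0.587,0,0,0,1]],
  ],
)

```text
time_s: 14.27
position: [0.5298, -0.0095, 0.0274]
tcp_rot: [[0.911, -0.412, 0.001], [-0.412, -0.911, -0.0], [0.001, -0.0, -1.0]]
force: [0.4, 0.6, -0.4]
opening: 0.857
grasp_force: 0.0
```

>>> carry_out(
  deltas=[
    [[0,0,0,0,0,0,1],[0,0,0,0,0,0,1],[0,0,0,0,0,0,1],[0,0,0,0,0,0,1],[0,0,0,0,0,0,1],[0,0,-0.1,0,0,0,1],[0,0,-0.25,0,0,0,1],[0,0,-0.4,0,0,0,1],[0,0,-0.554,0,0,0,1],[0,0,-0.554,0,0,0,1]],
  ],
)

```text
time_s: 15.1
position: [0.5319, -0.0089, 0.1134]
tcp_rot: [[0.912, -0.411, 0.008], [-0.411, -0.912, -0.002], [0.008, -0.002, -1.0]]
force: [1.6, -0.3, -2.5]
opening: 0.641
grasp_force: 30.0
```

>>> carry_out(
  deltas=[
    [[-0.03,-0.1,-0.04,0,0,0,1],[-0.07,-0.23,-0.08,0,0,0,1],[-0.11,-0.37,-0.133,0,0,0,1],[-0.15,-0.51,-0.133,0,0,0,1],[-0.24,-0.64,-0.133,0,0,-0.002,1],[-0.348,-0.786,-0.133,0,0,-0.0036,1],[-0.348,-0.786,-0.133,0,0,-0.0036,1],[-0.348,-0.786,-0.133,0,0,-0.0036,1],[-0.348,-0.786,-0.133,0,0,-0.0036,1],[-0.348,-0.786,-0.133,0,0,-0.0036,1]],
  ],
)

```text
time_s: 15.93
position: [0.5303, 0.1196, 0.129]
tcp_rot: [[0.92, -0.391, -0.001], [-0.391, -0.92, -0.0], [-0.0, 0.001, -1.0]]
force: [-0.2, -0.2, -4.2]
opening: 0.642
grasp_force: 30.0
```

>>> carry_out(
  deltas=[
    [[-0.15,-0.06,0.02,0,0,-0.001,1],[-0.3,-0.12,0.05,0,0,-0.002,1],[-0.45,-0.18,0.08,0,0,-0.003,1],[-0.6,-0.24,0.11,0,0,-0.004,1],[-0.73,-0.296,0.133,0,0,-0.0052,1],[-0.73,-0.296,0.133,0,0,-0.0052,1],[-0.73,-0.296,0.26,0,0,-0.0052,1],[-0.73,-0.296,0.4,0,0,-0.0052,1],[-0.73,-0.296,0.53,0,0,-0.0052,1],[-0.73,-0.296,0.53,0,0,-0.0052,1]],
  ],
)

```text
time_s: 16.77
position: [0.446, 0.2025, 0.0475]
tcp_rot: [[0.932, -0.362, -0.005], [-0.362, -0.932, -0.001], [-0.004, 0.003, -1.0]]
force: [-0.5, 0.1, -3.3]
opening: 0.642
grasp_force: 30.0
```

>>> carry_out(
  deltas=[
    [[0,0,0.07,0,0,0,1],[0,0,0.12,0,0,0,1],[0,0,0.134,0,0,0,1],[0,0,0.134,0,0,0,1],[0,0,0.134,0,0,0,-1],[0,0,0.134,0,0,0,-1],[0,0,0.134,0,0,0,-1],[0,0,0.134,0,0,0,-1],[0,0,-0.15,0,0,0,-1],[0,0,-0.4,0,0,0,-1]],
  ],
)

```text
time_s: 17.6
position: [0.4445, 0.2034, 0.1078]
tcp_rot: [[0.933, -0.36, -0.009], [-0.36, -0.933, -0.002], [-0.008, 0.005, -1.0]]
force: [1.4, 0.1, 0.4]
opening: 0.967
grasp_force: 0.0
```

```bash
python3 - <<'E'
from plan import *
# scanner guess: origin (.628,.1275), x heading 26-180; look with wrist camera from ahead of it
short([[(.52,.175,.16,0),(.555,.15,.2,15)],[(.575,.1,.22,26)]],start=([.4465,.2036,.1105],-21.12))
E
```

```text
[ 0.526  0.001 -0.33 ] -0.0587 
[ 0.804  0.073 -0.597] -0.1003 
-- end [0.5551 0.1499 0.2   ] 14.99
[ 0.042  0.356 -0.133] -0.0306 
-- end [0.5749 0.1    0.22  ] 26.0
```

>>> carry_out(
  deltas=[
    [[0,0,-0.2,0,0,0,-1],[0.17,0,-0.3,0,0,-0.019,-1],[0.35,0,-0.33,0,0,-0.038,-1],[0.526,0.001,-0.33,0,0,-0.057,-1],[0.67,0.04,-0.46,0,0,-0.075,-1],[0.804,0.073,-0.597,0,0,-0.094,-1],[0.804,0.073,-0.597,0,0,-0.1,-1],[0.804,0.073,-0.597,0,0,-0.1,-1],[0.804,0.073,-0.597,0,0,-0.1,-1],[0.804,0.073,-0.597,0,0,-0.1,-1]],
  ],
)

```text
time_s: 18.43
position: [0.5538, 0.1506, 0.1987]
tcp_rot: [[0.967, 0.257, -0.003], [0.257, -0.967, -0.0], [-0.003, -0.001, -1.0]]
force: [-0.4, 0.2, -0.2]
opening: 1.002
grasp_force: 0.0
```

>>> carry_out(
  deltas=[
    [[0.02,0.17,-0.06,0,0,-0.015,-1],[0.042,0.356,-0.133,0,0,-0.0306,-1],[0.042,0.356,-0.133,0,0,-0.0306,-1],[0.042,0.356,-0.133,0,0,-0.0306,-1],[0.042,0.356,-0.133,0,0,-0.0306,-1],[0.042,0.356,-0.133,0,0,-0.0306,-1],[0.042,0.356,-0.133,0,0,-0.0306,-1],[0.042,0.356,-0.133,0,0,-0.0306,-1],[0.042,0.356,-0.133,0,0,-0.0306,-1],[0.042,0.356,-0.133,0,0,-0.0306,-1]],
  ],
)

```text
time_s: 19.27
position: [0.5749, 0.1008, 0.2194]
tcp_rot: [[0.899, 0.437, -0.0], [0.437, -0.899, 0.0], [-0.0, -0.0, -1.0]]
force: [-0.2, -0.6, 0.8]
opening: 1.0
grasp_force: 0.0
```

```bash
python3 - <<'E'
from rig import telemetry,capture
import cv2,json
s=telemetry.read_state(); w=capture("wrist"); cv2.imwrite("pics/w1.png",w[:,:,::-1])
json.dump([list(map(float,s["position"])),[list(map(float,r)) for r in s["tcp_rot"]]],open("w1.json","w"))
for n in("top","scene"): cv2.imwrite(f"pics/{n}1.png",capture(n)[:,:,::-1])
a=cv2.imread("pics/top1.png"); print(s["position"],s["time_s"])
cv2.imwrite("pics/crop1.png",cv2.resize(a[170:310,215:425],None,fx=3.8,fy=3.8,interpolation=cv2.INTER_CUBIC)[:,:798])
E
```

```text
[0.57491472 0.10078556 0.21939664] 19.2667
```

View pics/w1.png

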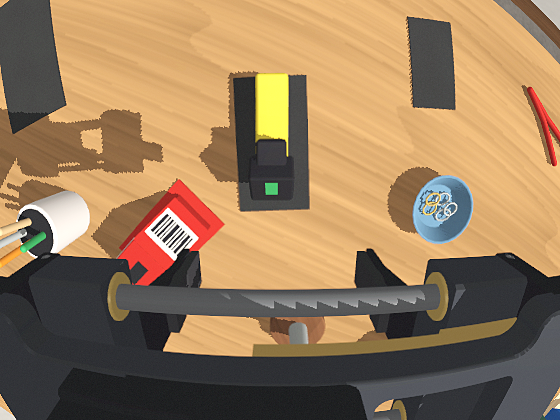

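View pics/crop1.png

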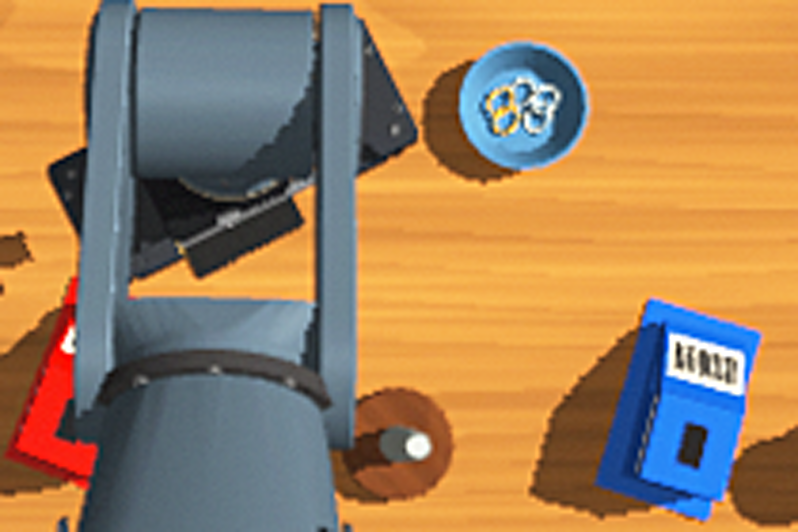

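The wrist view shows the scanner upright at (272,75–200), nearly aligned with the tool and on its mat at (232–310,72–212). The top crop shows the blue box standing on the blue mat, label forward at about (706,360).

```bash
cat > wr.py <<'E'
from fit import *
import json
C=camera_info("wrist")
def wray(uv,z,fn):
    p,Rm=json.load(open(fn)); T=np.eye(4); T[:3,:3]=Rm; T[:3,3]=p; T=T@C["T_tool_cam"]
    K=C["mtx"]; d=np.array([(uv[0]-K[0,2])/K[0,0],(uv[1]-K[1,2])/K[1,1]]); r=np.linalg.norm(d)
    v=T[:3,:3]@np.r_[np.sin(r)*d/r,np.cos(r)]; o=T[:3,3]; return (o+v*(z-o[2])/v[2])[:2]
E
python3 - <<'E'
from wr import *
w=cv2.imread("pics/w1.png"); m=big(cmask(w,"yellow",(272,105),45))
L=[];Rr=[]
for r in range(78,136,4):
    u=np.nonzero(m[r])[0]; L.append(wray((u.min()-.5,r),.041,"w1.json")); Rr.append(wray((u.max()+.5,r),.041,"w1.json"))
L=np.array(L);Rr=np.array(Rr)
for q in(L,Rr):
    d=np.polyfit(q[:,0],q[:,1],1)[0]; print("heading",np.degrees(np.arctan(d)))
c=(L+Rr)/2; print("width",np.linalg.norm(L-Rr,axis=1).round(4)[::3]); k=np.polyfit(c[:,0],c[:,1],1); h=np.arctan(k[0]); print("centre heading",np.degrees(h))
v=np.nonzero(m[:,272])[0].min()-.5; e=wray((272.5,v),.041,"w1.json"); print("end",e,"origin",e-.07*np.array([np.cos(h),np.sin(h)]),"grip",e-.043*np.array([np.cos(h),np.sin(h)]))
P=[wray(p,.003,"w1.json") for p in((232,72),(307,75),(310,210),(240,212))]; print("mat",np.mean(P,0))
# height check of the handle: same end in the first top view for z=.041
print("top view end",ray("top",np.array((149,41))/3.8+[215,170]-.4,.041))
f=lambda n,p:(proj(n,p)-[215,170]+.4)*3.8
print(f("top",place(BOX,.4409,-.2015,-.287,.003)).round(0))
E
```

```text
heading 26.61997729961849
heading -1.4087757248238217
width [0.0338 0.0031 0.0021 0.0031 0.0031]
centre heading 13.122173431078236
end [0.6895 0.1626] origin [0.6213 0.1467] grip [0.6476 0.1528]
mat [0.6203 0.1301]
top view end [0.689  0.1614]
[[699. 498.]
 [721. 502.]
 [745. 412.]
 [747. 341.]
 [740. 342.]
 [619. 474.]
 [638. 477.]
 [662. 387.]
 [667. 318.]
 [661. 319.]]
```

```bash
python3 - <<'E'
from wr import *
from plan import short
w=cv2.imread("pics/w1.png").astype(int); m=(w[:,:,2]>90)&(w[:,:,0]<60)&(w[:,:,1]>80)
rows=range(78,134,4); L=[];Q=[]
for r in rows:
    u=np.nonzero(m[r,245:300])[0]+245; L.append(wray((u.min()-.5,r),.041,"w1.json")); Q.append(wray((u.max()+.5,r),.041,"w1.json"))
L=np.array(L);Q=np.array(Q); print(np.linalg.norm(L-Q,axis=1).round(4))
for q in(L,Q,(L+Q)/2): k=np.polyfit(q[:,0],q[:,1],1); print(np.degrees(np.arctan(k[0])),np.polyval(k,.665))
b=wray((272,188),.079,"w1.json"); e=np.array([.6893,.1622]); print("button",b,np.degrees(np.arctan2(*(e-b)[::-1])))
E
```

```text
[0.0021 0.0021 0.0021 0.0021 0.0021 0.0021 0.0021 0.0021 0.0021 0.0021
 0.0021 0.0021 0.0031 0.0021]
25.69082021956485 0.17124452472713023
26.04662121903767 0.16897004081099465
25.87015517863419 0.17010934220988153
button [0.5867 0.1128] 25.72962524992939
```

```bash
python3 - <<'E'
from plan import *
x,y=.6506,.1435
short([[(x,y,.13,25.8),(x,y,.09,25.8)],[(x,y,.014,25.8)],[(x,y,.12,25.8)]],start=([.5749,.1,.22],26))
E
```

```text
[ 0.581 -0.039  0.6  ] 0.0006 
[ 0.581 -0.039  0.867] 0.0006 
-- end [0.6507 0.1435 0.09  ] 25.78
[-0.    -0.     0.506] -0.0 
-- end [0.6507 0.1435 0.0141] 25.78
[-0.    -0.    -0.706] -0.0 
-- end [0.6507 0.1435 0.12  ] 25.78
```

>>> carry_out(
  deltas=[
    [[0.2,-0.01,0.1,0,0,0,-1],[0.4,-0.03,0.2,0,0,0,-1],[0.581,-0.039,0.35,0,0,0.0006,-1],[0.581,-0.039,0.55,0,0,0.0006,-1],[0.581,-0.039,0.75,0,0,0.0006,-1],[0.581,-0.039,0.867,0,0,0.0006,-1],[0.581,-0.039,0.867,0,0,0.0006,-1],[0.581,-0.039,0.867,0,0,0.0006,-1],[0.581,-0.039,0.867,0,0,0.0006,-1],[0.581,-0.039,0.867,0,0,0.0006,-1]],
  ],
)

```text
time_s: 20.25
position: [0.6526, 0.1437, 0.0917]
tcp_rot: [[0.901, 0.433, 0.004], [0.433, -0.901, 0.0], [0.004, 0.002, -1.0]]
force: [0.5, -1.0, -0.2]
opening: 0.999
grasp_force: 0.0
```

>>> carry_out(
  deltas=[
    [[0,0,0.1,0,0,0,-1],[0,0,0.22,0,0,0,-1],[0,0,0.34,0,0,0,-1],[0,0,0.44,0,0,0,-1],[0,0,0.5,0,0,0,-1],[0,0,0.506,0,0,0,-1],[0,0,0.506,0,0,0,1],[0,0,0.506,0,0,0,1],[0,0,0.506,0,0,0,1],[0,0,0.506,0,0,0,1]],
  ],
)

```text
time_s: 21.08
position: [0.6519, 0.1438, 0.0149]
tcp_rot: [[0.901, 0.434, 0.002], [0.434, -0.901, 0.0], [0.002, 0.001, -1.0]]
force: [0.3, -0.5, -0.0]
opening: 0.78
grasp_force: 0.0
```

>>> carry_out(
  deltas=[
    [[0,0,0,0,0,0,1],[0,0,0,0,0,0,1],[0,0,0,0,0,0,1],[0,0,0,0,0,0,1],[0,0,0,0,0,0,1],[0,0,0,0,0,0,1],[0,0,0,0,0,0,1],[0,0,0,0,0,0,1],[0,0,0,0,0,0,1],[0,0,0,0,0,0,1]],
  ],
)

```text
time_s: 21.92
position: [0.6509, 0.1439, 0.0136]
tcp_rot: [[0.901, 0.434, -0.0], [0.434, -0.901, 0.0], [-0.0, -0.0, -1.0]]
force: [0.1, 2.3, 1.2]
opening: 0.387
grasp_force: 30.0
```

```bash
python3 - <<'E'
from fit import *
from plan import short
ims={n:cv2.imread(f"pics/{n}1.png") for n in("scene","top")}
LAB=np.array([(.03+s*.0141,t,.045-s*.0141) for s in(-1,1) for t in(-.025,.025)])
M={}
for n in ims:
    u,v=proj(n,place([(.03,0,.045)],.4409,-.2015,-.287,.003))[0].round().astype(int); a=ims[n].astype(int)
    m=(a.min(2)>110)&(a.max(2)-a.min(2)<70); w=np.zeros(m.shape,bool); w[v-14:v+15,u-18:u+19]=1; m=cv2.morphologyEx((m&w).astype(np.uint8),cv2.MORPH_CLOSE,np.ones((3,3))); M[n]=hull(m).astype(float); print(n,(u,v),M[n].sum(),sil(n,place(LAB,.4409,-.2015,-.287,.003)).sum())
for vs in(("top",),("scene",),("top","scene")):
    f=lambda p:sum(np.abs(sil(n,place(LAB,*p,.003))-M[n]).sum() for n in vs)
    o=minimize(f,[.4409,-.2015,-.287],method="Nelder-Mead",options=dict(initial_simplex=[[.4409,-.2015,-.287],[.448,-.2015,-.287],[.4409,-.195,-.287],[.4409,-.2015,-.2]])); print(vs,o.x,o.fun)
short([[(.6507,.1435,.12,25.8),(.66,.1,.125,18)],[(.665,-.03,.13,0)],[(.64,-.165,.13,-16.4)],[(.6059,-.2501,.12,-16.4),(.6059,-.2501,.0826,-16.4)]],start=([.6507,.1435,.0141],25.78))
E
```

```text
scene (np.int64(264), np.int64(134)) 175.0 138.81960784313725
top (np.int64(400), np.int64(265)) 268.0 210.32941176470587
('top',) [ 0.4412 -0.2042 -0.2219] 53.37647058823529
('scene',) [ 0.4408 -0.2076 -0.1343] 30.070588235294117
('top', 'scene') [ 0.4402 -0.2072 -0.1745] 86.1686274509804
[ 0.     0.    -0.706] -0.0001 
[-0.07   0.288 -0.739] 0.0216 
-- end [0.66  0.1   0.125] 18.0
[-0.236  0.835 -0.034] 0.05 
-- end [ 0.6651 -0.03    0.13  ] 0.0
[-0.167  0.9    0.   ] 0.0456 
-- end [ 0.64  -0.165  0.13 ] -16.41
[-0.058  0.608  0.067] -0.0 
[-0.058  0.608  0.316] -0.0 
-- end [ 0.6059 -0.2501  0.0826] -16.41
```

```bash
python3 - <<'E'
from fit import *
out=[]
for n in("top","scene"):
    a=cv2.imread(f"pics/{n}1.png"); u,v=proj(n,place([(0,0,.03)],.4409,-.2015,-.287,.003))[0].round().astype(int)
    k=9; c=cv2.resize(a[v-30:v+30,u-22:u+22],None,fx=k,fy=k,interpolation=cv2.INTER_CUBIC)
    P=place(BOX,.4409,-.2015,-.287,.003); q=((proj(n,P)-[u-22,v-30]+.5)*k).round().astype(int)
    for e in((1,2),(2,3),(6,7),(7,8),(1,6),(2,7),(3,8)): cv2.line(c,q[e[0]].tolist(),q[e[1]].tolist(),(0,255,0),1)
    out.append(c)
cv2.imwrite("pics/ov.png",np.hstack(out))
E
```

```text
(no output)
```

View pics/ov.png

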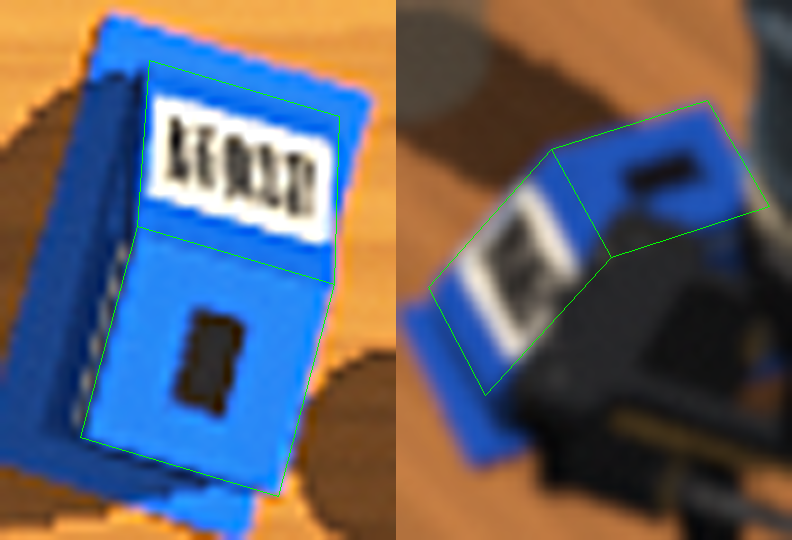

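>>> carry_out(
  deltas=[
    [[0,0,-0.1,0,0,0,1],[0,0,-0.25,0,0,0,1],[0,0,-0.42,0,0,0,1],[0,0,-0.6,0,0,0,1],[-0.02,0.08,-0.739,0,0,0.005,1],[-0.05,0.2,-0.739,0,0,0.013,1],[-0.07,0.288,-0.739,0,0,0.0216,1],[-0.07,0.288,-0.739,0,0,0.0216,1],[-0.07,0.288,-0.739,0,0,0.0216,1],[-0.07,0.288,-0.739,0,0,0.0216,1]],
  ],
)

```text
time_s: 22.75
position: [0.6594, 0.1007, 0.1236]
tcp_rot: [[0.951, 0.308, -0.002], [0.308, -0.951, 0.0], [-0.002, -0.001, -1.0]]
force: [0.9, 0.3, -1.7]
opening: 0.389
grasp_force: 30.0
```

>>> carry_out(
  deltas=[
    [[-0.02,0.1,0,0,0,0.006,1],[-0.05,0.22,-0.01,0,0,0.013,1],[-0.09,0.34,-0.02,0,0,0.021,1],[-0.12,0.46,-0.03,0,0,0.029,1],[-0.16,0.58,-0.03,0,0,0.036,1],[-0.2,0.7,-0.034,0,0,0.043,1],[-0.236,0.835,-0.034,0,0,0.05,1],[-0.236,0.835,-0.034,0,0,0.05,1],[-0.236,0.835,-0.034,0,0,0.05,1],[-0.236,0.835,-0.034,0,0,0.05,1]],
  ],
)

```text
time_s: 23.58
position: [0.6647, -0.0294, 0.1291]
tcp_rot: [[1.0, -0.001, -0.001], [-0.001, -1.0, 0.001], [-0.001, -0.001, -1.0]]
force: [0.3, 0.4, -2.1]
opening: 0.384
grasp_force: 30.0
```

>>> carry_out(
  deltas=[
    [[-0.02,0.11,0,0,0,0.006,1],[-0.04,0.24,0,0,0,0.013,1],[-0.07,0.37,0,0,0,0.02,1],[-0.1,0.5,0,0,0,0.027,1],[-0.12,0.63,0,0,0,0.034,1],[-0.15,0.77,0,0,0,0.04,1],[-0.167,0.9,0,0,0,0.0456,1],[-0.167,0.9,0,0,0,0.0456,1],[-0.167,0.9,0,0,0,0.0456,1],[-0.167,0.9,0,0,0,0.0456,1]],
  ],
)

```text
time_s: 24.42
position: [0.6398, -0.1633, 0.1293]
tcp_rot: [[0.959, -0.283, -0.001], [-0.283, -0.959, 0.001], [-0.001, -0.001, -1.0]]
force: [-0.6, 0.1, -1.8]
opening: 0.388
grasp_force: 30.0
```

The overlay shows the blue box's top and slope edges matching the model pose (.4409, -.2015, -16.4°) in both views, so I'll bring the scanner to the label and hold it.

>>> carry_out(
  deltas=[
    [[-0.01,0.12,0.01,0,0,0,1],[-0.02,0.26,0.03,0,0,0,1],[-0.04,0.4,0.05,0,0,0,1],[-0.05,0.52,0.067,0,0,0,1],[-0.058,0.608,0.067,0,0,0,1],[-0.058,0.608,0.14,0,0,0,1],[-0.058,0.608,0.22,0,0,0,1],[-0.058,0.608,0.29,0,0,0,1],[-0.058,0.608,0.316,0,0,0,1],[-0.058,0.608,0.316,0,0,0,1]],
  ],
)

```text
time_s: 25.25
position: [0.6046, -0.2477, 0.0797]
tcp_rot: [[0.959, -0.283, -0.004], [-0.283, -0.959, 0.003], [-0.004, -0.002, -1.0]]
force: [-1.1, -0.3, -3.6]
opening: 0.387
grasp_force: 30.0
```

>>> carry_out(
  deltas=[
    [[0,0,0,0,0,0,1],[0,0,0,0,0,0,1],[0,0,0,0,0,0,1],[0,0,0,0,0,0,1],[0,0,0,0,0,0,1],[0,0,0,0,0,0,1],[0,0,0,0,0,0,1],[0,0,0,0,0,0,1],[0,0,0,0,0,0,1],[0,0,0,0,0,0,1]],
  ],
)

```text
time_s: 26.08
position: [0.6056, -0.2498, 0.0822]
tcp_rot: [[0.959, -0.284, -0.0], [-0.284, -0.959, 0.0], [-0.0, -0.0, -1.0]]
force: [0.2, 0.3, -2.4]
opening: 0.389
grasp_force: 30.0
```

```bash
python3 - <<'E'
from fit import *
from rig import capture,telemetry
s=telemetry.read_state(); print(s["time_s"],s["position"],s["force"])
out=[]
for n in("top","scene"):
    a=capture(n)[:,:,::-1]; cv2.imwrite(f"pics/{n}2.png",a)
    P=place([(0,0,.03)],.53,-.22,0,0); u,v=proj(n,P)[0].round().astype(int); k=4
    c=cv2.resize(a[v-65:v+65,u-50:u+50],None,fx=k,fy=k,interpolation=cv2.INTER_CUBIC)
    o=np.array([.5798,-.2425]) ; H=place(HAN,.4409+.145*.9593,-.2015-.145*.2823,-.287+np.pi,.072)
    for V in(H[[1,3,7,5]],place([(.03,0,.045),(.09,0,.105)],.4409,-.2015,-.287,.003)):
        q=((proj(n,V)-[u-50,v-65]+.5)*k).round().astype(np.int32); cv2.polylines(c,[q],True,(0,255,0),1)
    out.append(c)
cv2.imwrite("pics/scan.png",np.hstack(out))
E
```

```text
26.0833 [ 0.6056 -0.2498  0.0822] [ 0.1525  0.3029 -2.4469]
```

View pics/scan.png

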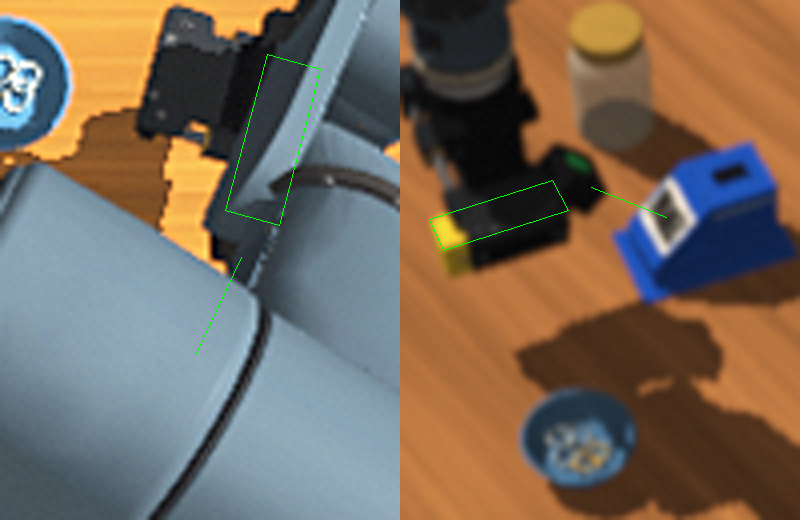

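The scene view shows the scanner's handle end (435,235) lying exactly under the modelled outline and the head facing the label at (665,217). I'll hold it once more, then return it.

>>> carry_out(
  deltas=[
    [[0,0,0,0,0,0,1],[0,0,0,0,0,0,1],[0,0,0,0,0,0,1],[0,0,0,0,0,0,1],[0,0,0,0,0,0,1],[0,0,0,0,0,0,1],[0,0,0,0,0,0,1],[0,0,0,0,0,0,1],[0,0,0,0,0,0,1],[0,0,0,0,0,0,1]],
  ],
)

```text
time_s: 27.02
position: [0.6056, -0.2498, 0.0821]
tcp_rot: [[0.959, -0.284, -0.0], [-0.284, -0.959, 0.0], [-0.0, -0.0, -1.0]]
force: [-0.1, -0.2, -2.0]
opening: 0.389
grasp_force: 30.0
```

```bash
python3 - <<'E'
from plan import *
x,y=.6438,.1428
short([[(.6059,-.2501,.13,-16.4),(.63,-.165,.13,-16.4)],[(.665,-.03,.13,0)],[(.66,.1,.125,18)],[(x,y,.12,27.5),(x,y,.05,27.5)],[(x,y,.015,27.5)],[(x,y,.15,27.5)]])
E
```

```text
[-0.     0.    -0.316] -0.0 
[-0.006 -0.589 -0.316] -0.0 
-- end [ 0.63  -0.165  0.13 ] -16.41
[-0.031 -0.93   0.   ] -0.0456 
-- end [ 0.665  -0.0299  0.13  ] 0.0
[-0.033 -0.866  0.034] -0.05 
-- end [0.66  0.1   0.125] 18.0
[-0.015 -0.305  0.033] -0.0264 
[-0.015 -0.305  0.5  ] -0.0264 
-- end [0.6437 0.1428 0.05  ] 27.51
[0.    0.    0.233] 0.0 
-- end [0.6437 0.1428 0.015 ] 27.51
[ 0.   0.  -0.9] 0.0 
-- end [0.6437 0.1428 0.15  ] 27.51
```

>>> carry_out(
  deltas=[
    [[0,0,-0.1,0,0,0,1],[0,0,-0.22,0,0,0,1],[0,-0.05,-0.316,0,0,0,1],[0,-0.18,-0.316,0,0,0,1],[0,-0.32,-0.316,0,0,0,1],[0,-0.46,-0.316,0,0,0,1],[-0.006,-0.589,-0.316,0,0,0,1],[-0.006,-0.589,-0.316,0,0,0,1],[-0.006,-0.589,-0.316,0,0,0,1],[-0.006,-0.589,-0.316,0,0,0,1]],
  ],
)

```text
time_s: 27.85
position: [0.6299, -0.1653, 0.1296]
tcp_rot: [[0.959, -0.284, 0.0], [-0.284, -0.959, -0.001], [0.0, 0.001, -1.0]]
force: [-0.2, 0.2, -2.0]
opening: 0.386
grasp_force: 30.0
```

>>> carry_out(
  deltas=[
    [[0,-0.12,0,0,0,-0.006,1],[-0.01,-0.25,0,0,0,-0.013,1],[-0.01,-0.38,0,0,0,-0.02,1],[-0.02,-0.52,0,0,0,-0.027,1],[-0.02,-0.66,0,0,0,-0.034,1],[-0.03,-0.8,0,0,0,-0.04,1],[-0.031,-0.93,0,0,0,-0.0456,1],[-0.031,-0.93,0,0,0,-0.0456,1],[-0.031,-0.93,0,0,0,-0.0456,1],[-0.031,-0.93,0,0,0,-0.0456,1]],
  ],
)

```text
time_s: 28.68
position: [0.665, -0.0311, 0.1295]
tcp_rot: [[1.0, -0.003, -0.0], [-0.003, -1.0, -0.001], [-0.0, 0.001, -1.0]]
force: [-0.3, 0.0, -2.3]
opening: 0.392
grasp_force: 30.0
```

>>> carry_out(
  deltas=[
    [[0,-0.12,0,0,0,-0.006,1],[-0.01,-0.25,0.01,0,0,-0.013,1],[-0.01,-0.38,0.01,0,0,-0.02,1],[-0.02,-0.52,0.02,0,0,-0.028,1],[-0.02,-0.66,0.03,0,0,-0.036,1],[-0.03,-0.78,0.034,0,0,-0.043,1],[-0.033,-0.866,0.034,0,0,-0.05,1],[-0.033,-0.866,0.034,0,0,-0.05,1],[-0.033,-0.866,0.034,0,0,-0.05,1],[-0.033,-0.866,0.034,0,0,-0.05,1]],
  ],
)

```text
time_s: 29.52
position: [0.6606, 0.0986, 0.1245]
tcp_rot: [[0.952, 0.306, 0.0], [0.306, -0.952, -0.001], [0.0, 0.001, -1.0]]
force: [0.3, 0.7, -3.0]
opening: 0.392
grasp_force: 30.0
```

>>> carry_out(
  deltas=[
    [[0,-0.1,0.01,0,0,-0.009,1],[-0.01,-0.2,0.02,0,0,-0.018,1],[-0.015,-0.305,0.033,0,0,-0.0264,1],[-0.015,-0.305,0.1,0,0,-0.0264,1],[-0.015,-0.305,0.2,0,0,-0.0264,1],[-0.015,-0.305,0.3,0,0,-0.0264,1],[-0.015,-0.305,0.4,0,0,-0.0264,1],[-0.015,-0.305,0.5,0,0,-0.0264,1],[-0.015,-0.305,0.5,0,0,-0.0264,1],[-0.015,-0.305,0.5,0,0,-0.0264,1]],
  ],
)

```text
time_s: 30.35
position: [0.6436, 0.1415, 0.0483]
tcp_rot: [[0.889, 0.459, -0.002], [0.459, -0.889, -0.001], [-0.002, -0.001, -1.0]]
force: [-0.2, -0.9, -1.7]
opening: 0.388
grasp_force: 30.0
```

>>> carry_out(
  deltas=[
    [[0,0,0.06,0,0,0,1],[0,0,0.12,0,0,0,1],[0,0,0.18,0,0,0,1],[0,0,0.22,0,0,0,1],[0,0,0.233,0,0,0,1],[0,0,0.233,0,0,0,1],[0,0,0.233,0,0,0,-1],[0,0,0.233,0,0,0,-1],[0,0,0.233,0,0,0,-1],[0,0,0.233,0,0,0,-1]],
  ],
)

```text
time_s: 31.18
position: [0.6445, 0.1431, 0.015]
tcp_rot: [[0.888, 0.461, 0.001], [0.461, -0.888, 0.0], [0.001, 0.0, -1.0]]
force: [-0.5, 0.7, 0.4]
opening: 0.611
grasp_force: 0.0
```

>>> carry_out(
  deltas=[
    [[0,0,0,0,0,0,-1],[0,0,0,0,0,0,-1],[0,0,-0.1,0,0,0,-1],[0,0,-0.25,0,0,0,-1],[0,0,-0.4,0,0,0,-1],[0,0,-0.6,0,0,0,-1],[0,0,-0.8,0,0,0,-1],[0,0,-1,0,0,0,-1],[0,0,-1,0,0,0,-1],[0,0,-1,0,0,0,-1]],
  ],
)

```text
time_s: 32.02
position: [0.6456, 0.1431, 0.1672]
tcp_rot: [[0.888, 0.461, 0.006], [0.461, -0.888, 0.0], [0.005, 0.002, -1.0]]
force: [0.3, 0.4, -1.0]
opening: 0.996
grasp_force: 0.0
```

>>> carry_out(
  deltas=[
    [[-0.2,0.2,0,0,0,0,-1],[-0.4,0.4,0,0,0,0,-1],[-0.5,0.6,0,0,0,0,-1],[-0.5,0.8,0,0,0,0,-1],[-0.5,1,0,0,0,0,-1],[-0.5,1,0,0,0,0,-1],[-0.5,1,0,0,0,0,-1],[-0.5,1,0,0,0,0,-1],[-0.5,1,0,0,0,0,-1],[-0.5,1,0,0,0,0,-1]],
  ],
)

```text
time_s: 32.85
position: [0.6456, -0.0232, 0.1639]
tcp_rot: [[0.887, 0.462, -0.002], [0.462, -0.887, 0.001], [-0.001, -0.001, -1.0]]
force: [-0.4, -0.2, 0.4]
opening: 1.003
grasp_force: 0.0
```

```bash
python3 - <<'E'
from rig import capture,telemetry
import cv2,json,numpy as np
s=telemetry.read_state(); w=capture("wrist")[:,:,::-1]; print(s["time_s"],s["position"])
json.dump([list(map(float,s["position"])),[list(map(float,r)) for r in s["tcp_rot"]]],open("w3.json","w"))
t=capture("scene")[:,:,::-1]; cv2.imwrite("pics/scene3.png",t); cv2.imwrite("pics/w3.png",w)
cv2.imwrite("pics/fin.png",np.hstack([cv2.resize(w,(400,300)),cv2.resize(t[90:290,210:440],(345,300),interpolation=cv2.INTER_CUBIC)]))
E
```

```text
32.85 [ 0.6456325  -0.02324597  0.16390396]
```

View pics/fin.png

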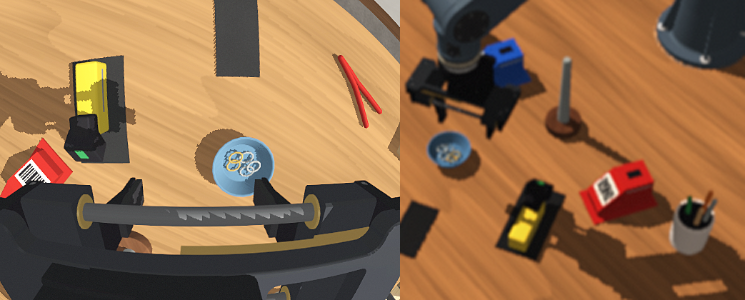

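The scanner lies on its mat with the handle at (90,85). The red box stands on the red mat at (620,190) and the bystanders haven't moved. I'll check the red box with one overlay.

```bash
python3 - <<'E'
from fit import *
n="scene"; a=cv2.imread("pics/scene3.png"); u,v=proj(n,place([(0,0,.03)],.4558,.2,-.368,.003))[0].round().astype(int); k=9
c=cv2.resize(a[v-32:v+32,u-40:u+40],None,fx=k,fy=k,interpolation=cv2.INTER_CUBIC)
for V,z,E in((BOX,.003,((1,2),(2,3),(6,7),(7,8),(1,6),(2,7),(3,8))),(MAT,0,((1,3),(3,7),(7,5),(5,1)))):
    q=((proj(n,place(V,.4558,.2,-.368,z))-[u-40,v-32]+.5)*k).round().astype(int)
    for e in E: cv2.line(c,q[e[0]].tolist(),q[e[1]].tolist(),(0,255,0),1)
cv2.imwrite("pics/ov2.png",c)
E
```

```text
(no output)
```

View pics/ov2.png

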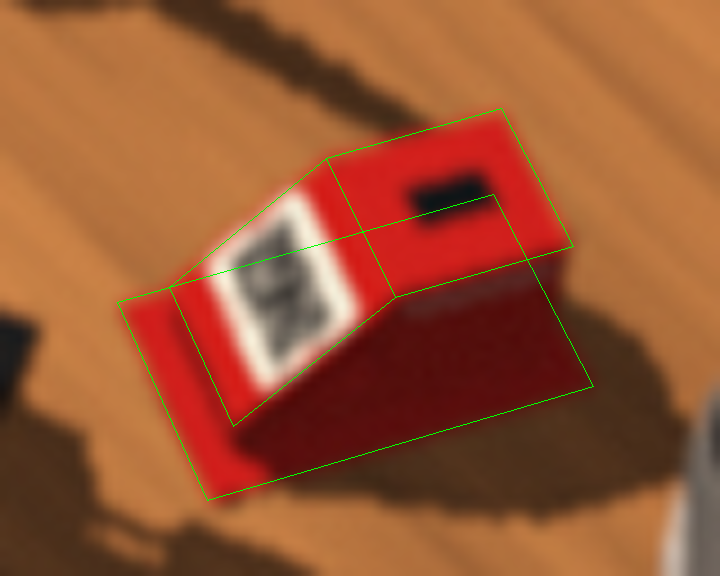

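The red box and mat both match their model outlines to about a pixel, so I'm handing in.

```bash
python3 -c "
from rig import job; print(job.hand_in())"
```

```text
the job is handed in; nothing more can be done
None
```

I swapped the boxes onto their own mats, held the scanner on the blue label for about 1.8 s, laid it back on its black mat and handed the job in at about 33 s; the hand-in gave no verdict.

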